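# Start and run home a chuck nut without cross-threading

## Task

Take the steel ring nut that lies on its side in the V-block and set it upright, spanner notches at the top, on the thread of the chuck, so that it rests level on top of the thread ridges (not down in the gaps between them), and let go of it. Then take it again from above, turn it backward (counter-clockwise seen from above) until it drops a step into the thread starts, and only then turn it forward (clockwise) until it is fully home, its lower rim down on the chuck's shoulder. Leave it there and do not push the other loose parts about.

Things in the scene. Friction and masses are not known exactly. Their poses are not given: they have to be found in the camera images.
- nut_center (a point): Centre of the loose steel ring nut (half-way up its axis): outside diameter 58, length 36, bore 45 right through, 0.22 kg, knurled. z = the nut's axis, toward its top end, which has three dark spanner notches in the outer edge. The lower rim is 18 below this point. At the start it lies on its side along the V, centre 59 above the plate, top end to the V-block's -x.
- nut_lugs (a point): Point on the nut's axis level with the underside of its three inner lugs, 6 below nut_center; axes as nut_center's. The lugs stand at 0, 120 and 240 degrees from x (counter-clockwise about +z), as do the notches; each is 19 degrees wide, 3.5 high, and reaches inward to radius 17.2. About 1 mm play all round on the chuck.
- chuck: Fixed steel chuck, base 80x80x12; origin under its base's centre, z up along the axis of its nose. Heights are above this origin: shoulder, diameter 55, at height 50; on it the threaded nose: core diameter 32, top at 82, three thread ridges of diameter 42. A = angle of a nut lug minus angle of a gap centre (see chuck_gap), counter-clockwise from above positive, repeats every 120 degrees.
- chuck_nose (a point): Point on the chuck's axis at the height of the ridges' flat tops, the lands (75); axes as the chuck's. Set down with A between -80 and -20 degrees, the nut rests on the lands, nut_center at height 81. Turned clockwise there it only runs against a blunt tooth at A = -85.
- chuck_gap (a point): Floor (height 67.5) of one of three gaps between the ridges, 34 degrees wide, centred at 0, 120 and 240 degrees from the chuck's x. Next to each, 17 to 25 degrees counter-clockwise of its centre, a tooth rises to height 78 and stops a lug from both sides. With A from -7 to +7 the lugs are over the gaps; a nut that is not held up falls 7.5, nut_center then at height 73.5.
- chuck_shoulder (a point): Point on the chuck's axis at the shoulder (height 50) on which the nut's lower rim ends. After the drop, turned clockwise, the lugs run from A = -17 under the ridges in a groove sinking 6 over the next 58 degrees, with 1.5 axial play; the nut turns freely to a hard stop at A = -85. Home: nut_center at height 68.
- v_block: Fixed grey V-block 36 (along x, the V's direction) x48x34 high, V 28 wide and 12.5 deep in its top; origin at the centre of its underside.
- bush: Loose bystander: plain aluminium bush, diameter 43, 34 high; origin at the centre of its underside.
- step_ring: Loose bystander: stepped ring, diameter 66, 25 high; origin at the centre of its underside.
- fork_block: Loose bystander: milled block 36x50x46 high with a cross hole; origin at the centre of its underside.
- flange_bush: Loose bystander: flanged bush, diameter 54, 21 high; origin at the centre of its underside.
- l_bracket: Loose bystander: L-shaped bracket 40x60x28 high; origin at the centre of its underside.
- plate: Fixed aluminium plate 253x560x20 on the bench that carries all these things; origin at the centre of its underside, top 20 above the bench.

How it is judged:
On the way, in this order (a step that is already met when the one before it is completed fails the run):
1. the nut rests level on the lands of the chuck's thread, let go (z of nut_center in the frame of chuck between 0.0785 and 0.083 m and horizontal distance between nut_center and chuck_nose below 0.004 m and angle between nut_center's own z axis and vertical below 0.08 rad and contact force between the fingers and nut below 0.2 N), for 0.2 s.
2. turned back, the nut has dropped a step into the thread starts (z of nut_center in the frame of chuck between 0.0705 and 0.0765 m and horizontal distance between nut_center and chuck_nose below 0.004 m and angle between nut_center's own z axis and vertical below 0.08 rad), for 0.1 s.
At the end, for the whole second after the job is handed in: The nut is on the chuck's thread, upright (within 0.05 rad), on the axis (4 mm), its lower rim on the shoulder (within 1 mm), at rest (z of nut_center in the frame of chuck between 0.0665 and 0.069 m and horizontal distance between nut_center and chuck_nose below 0.004 m and angle between nut_center's own z axis and vertical below 0.05 rad and linear speed of nut below 0.01 m/s); the robot touches nothing.
It fails at once if a loose bystander is pushed more than 3 cm (distance of any of bush, step_ring, fork_block, flange_bush, l_bracket from where it was at the start of the episode above 0.03 m).
It also fails if it takes over 61 s, if anything falls off the work surface, if the arm or the gripper's body presses on something with over 40 N, if the wrist force passes 120 N, or if a joint passes its speed limit or range.

## Robot

A 6-joint arm with a two-finger parallel gripper is mounted at the origin on a cart in front of the work surface, level with it; the furniture and walls round the work are solid. World frame = base frame: x ahead of the robot, y to its left, z up, the work surface at z = 0. Lengths are in m, angles in rad, forces in N, time in s.
With the tool pointing down it reaches from about 0.275 to 0.875 m from the base axis. Payload 12.5 kg.
Tool frame: the origin (TCP) lies between the finger pads; the fingertips stand 8 mm ahead of it and the grasp point (between the pads) lies 11 mm behind it (env.tcp_to_tips is the distance from the TCP to the fingertips, in m); z points along the fingers, x is the direction in which the jaws open and shut, and the axes are right-handed (so a half turn about z gives the same grasp; the last joint's range is limited). The gripper opens to 85 mm and grips with 20 to 120 N. Pads are 22 mm wide; open, the fingers measure 114 mm over their backs; the gripper's body (76 mm by 85 mm) begins 54 mm behind the grasp point. The pads swing forward as they close: fully open they stand 13 mm farther back than shut.
Start: joints at [-1.267, 0.351, 1.652, -0, 1.139, -0.085], TCP at [0.209, -0.509, 0.239] pointing down, gripper open.
Joint ranges: [-2.75, 2.75], [-0.79, 2.1], [0.01, 2.65], [-1.57, 4.71], [0.07, 3.14], [-2.87, 2.87]. Speed limits (rad/s): [2.22, 2.22, 2.79, 3.14, 3.14, 3.14].

## Interface

Orientations are given as a rotation vector (axis times angle).
In Python, from bench import telemetry, optics, env gives the robot as it stands.
- The arm moves only by the tool jog_arm, never from a script. Its argument "targets" is one flat list of numbers, 6 for each row, row after row: the shift along the world's x, y, z in cm, then the turn, a rotation vector about the world's x, y, z in rad. A call has 1 to 5 rows; each row is the pose to reach, as a shift and turn from the pose commanded when the call began; what a row does not reach only later rows make up. A row lasts 1/10 s, in which the tool goes at most 50 mm and 8.59 degrees, less where a joint would pass 70% of its speed; a pose out of reach is approached as far as the arm can. A call with a gripper value outside its range is refused whole. "jaw" is the opening, from -1 (shut) to 1 (fully open), set as the call begins (left out, the last holds). The fingers move at their own pace and stop on an object; "grip_force" is the grip in N (left out, the last holds). Time passes only in rows, so rows that repeat a pose let the fingers close. It gives the time, the measured TCP pose, the force and the opening at its end, in the units of the state.
- telemetry.state(): the state, without advancing time (a new reading comes with each control period).
- optics.grab_frame(name): name is "scene" or "top" or "wrist"; returns a dict with "pixels" (420x560x3 uint8, red, green, blue), "fx", "fy", "cx", "cy" (pixels), "T" (4x4, takes a point from camera to world coordinates); the wrist camera has in their place "hand_eye" (4x4, takes a point from camera to tool coordinates, whose origin is the TCP and whose axes are the tool frame's). Camera axes: x right, y down, z forward; pixel columns grow to the right and rows downward; lengths in m; the calibration is good to about 2 mm. The wrist camera is an equidistant fisheye: a pixel r from the principal point sees the ray r / f radians off the axis. A picture is of the moment at which its call begins: read the wrist's pose just before it. There is no depth.
- env.finish_job(): hands the job in, once; it reports no verdict.
Trained networks look in a picture, given as the dict that the camera call returned (one of the last four; its "shot" number tells which), for a name from the list of things; names that differ only in an ending like _2 or _b are one class to them, and where a whole thing is asked for, a point or a joint stands for the part that bears it (a point fixed in the world has none). Each returns a list of dicts, best first, with "confidence" (0 to 1); they miss things now and then, are a little off and sometimes report something else, mostly with a low value. They report only what shows in the picture. A call takes as long as a camera call.
- optics.recognise(picture, label): "rect" ([centre column, centre row, width, height] in pixels, round what is visible of it).
- optics.trace(picture, label): "region" (420x560 bool, what is visible of it) and "rect" ([centre column, centre row, width, height] in pixels, round what is visible of it).
The state is a dict: "clock": time; "joint_positions": joint angles; "dq": joint speeds; "joint_efforts": joint torques, N m; "tool_pos": TCP position; "orientation": TCP orientation; "ft_force": force on the tool from outside, world axes, zero at the start; "ft_torque": the same for the moment, N m; "opening": opening from 0.0 (shut) to 1.0 (fully open).
Only numpy, scipy, OpenCV 4.12 (cv2) and the standard library are available. Lean on these libraries where they do the work, as an engineer would, in place of code of your own. Each camera call takes 0.05 s, during which the arm holds its last target. There are 200 camera calls.

## Working session

There is one attempt and no reset: what is moved stays moved. The work goes in short steps, Python scripts to look and compute and a tool call to move; the robot and the scene stay as the last step left them, time stands still between calls to the robot, and variables do not carry over. Pictures are saved under pics/ and viewed, about 8 in all and at most 12, crops included, and the job is handed in when it is done.

Besides the shell and the picture viewer there is one more tool, called after "Call:" as name(argument=value, ...), one argument or row to a line, values as JSON. jog_arm: Moves the arm, as the interface text tells. Its arguments: {"type":"object","properties":{"targets":{"type":"array","items":{"type":"number"}},"jaw":{"type":"number"},"grip_force":{"type":"number"}},"required":["targets"]}

```bash
ls; mkdir -p pics; python3 - <<'E'
from bench import telemetry, optics, env
import cv2,numpy as np
print(telemetry.state())
ims=[]
for n in ["scene","top"]:
    f=optics.grab_frame(n); 
    print(n,f["fx"],f["fy"],f["cx"],f["cy"],f["T"].round(4).tolist() if hasattr(f["T"],'round') else f["T"])
    for l in ["nut_center","chuck","v_block","bush","step_ring","fork_block","flange_bush","l_bracket","plate"]:
        r=optics.recognise(f,l)
        print(l,[(np.round(d["rect"]).tolist(),round(d["confidence"],2)) for d in r[:2]])
    cv2.imwrite(f"pics/{n}0.png",f["pixels"][:,:,::-1])
E
```

```text
pics
{'clock': 0.0, 'joint_positions': array([-1.26659674e+00,  3.51234322e-01,  1.65240101e+00, -5.24888386e-06,
        1.13910072e+00, -8.46341999e-02]), 'dq': array([ 0.00083933, -0.00112369, -0.00042241, -0.00134036, -0.00013763,
       -0.00022132]), 'joint_efforts': array([-1.19613000e-03, -5.06102228e+01, -2.91406041e+01, -1.27693261e-04,
        4.52549430e-03, -9.81822666e-06]), 'tool_pos': array([ 0.20842197, -0.50864393,  0.23876824]), 'orientation': array([-2.60817172e+00,  1.75002107e+00,  1.40586132e-03]), 'ft_force': array([ 0.12701874, -0.04276464,  0.21337494]), 'ft_torque': array([-0.00568592,  0.00530291, -0.03211273]), 'opening': 1.0020714568746385}
scene 520.8253872606497 520.8253872606497 283.3262202826088 210.96320364513437 [[0.8553, -0.2558, 0.4507, 0.0299], [-0.5179, -0.453, 0.7257, -1.0142], [0.0186, -0.854, -0.5199, 0.6584], [0.0, 0.0, 0.0, 1.0]]
nut_center [([233.0, 181.0, 25.0, 31.0], 0.85), ([308.0, 217.0, 18.0, 28.0], 0.62)]
chuck [([321.0, 252.0, 44.0, 47.0], 0.9)]
v_block [([233.0, 202.0, 26.0, 18.0], 0.57)]
bush [([308.0, 217.0, 16.0, 25.0], 0.58)]

[... 158 characters left out ...]
[296.0, 325.0, 24.0, 40.0], 0.8)]
plate [([309.0, 272.0, 214.0, 186.0], 0.64)]
top 470.99036333742157 470.99036333742157 282.0351160073952 203.9331702083448 [[0.0296, -0.9838, 0.1771, 0.2867], [-0.9995, -0.0313, -0.007, -0.2379], [0.0125, -0.1768, -0.9842, 1.1935], [0.0, 0.0, 0.0, 1.0]]
nut_center [([198.0, 200.0, 19.0, 28.0], 0.87)]
chuck [([320.0, 191.0, 40.0, 41.0], 0.75)]
v_block [([209.0, 202.0, 14.0, 24.0], 0.64)]
bush [([264.0, 164.0, 19.0, 18.0], 0.77)]
step_ring [([258.0, 240.0, 26.0, 28.0], 0.8)]
fork_block [([263.0, 187.0, 22.0, 17.0], 0.56)]
flange_bush [([264.0, 211.0, 20.0, 23.0], 0.76)]
l_bracket [([379.0, 245.0, 29.0, 15.0], 0.45)]
plate [([279.0, 203.0, 230.0, 110.0], 0.78)]
```

```bash
cat > h.py <<'E'
import numpy as np,cv2
from scipy.spatial.transform import Rotation as R
from bench import telemetry, optics, env
def ray(f,u,v,T=None):
    if "T" in f:
        d=np.array([(u-f["cx"])/f["fx"],(v-f["cy"])/f["fy"],1.]);T=np.array(f["T"])
    else:
        a=np.array([u-f["cx"],v-f["cy"]])/f["fx"];r=np.hypot(*a)+1e-12
        d=np.r_[np.sin(r)*a/r,np.cos(r)]
    return T[:3,3],T[:3,:3]@d
def at_z(f,u,v,z,T=None):
    o,d=ray(f,u,v,T);return o+d*(z-o[2])/d[2]
def proj(f,P,T=None):
    if T is None:T=np.array(f["T"])
    p=(np.asarray(P)-T[:3,3])@T[:3,:3]
    if "T" in f: return f["cx"]+f["fx"]*p[...,0]/p[...,2],f["cy"]+f["fy"]*p[...,1]/p[...,2]
    h=np.hypot(p[...,0],p[...,1])+1e-12;t=np.arctan2(h,p[...,2])
    return f["cx"]+f["fx"]*t*p[...,0]/h,f["cy"]+f["fx"]*t*p[...,1]/h
def wrist():
    s=telemetry.state();T=np.eye(4);T[:3,:3]=R.from_rotvec(s["orientation"]).as_matrix();T[:3,3]=s["tool_pos"]
    f=optics.grab_frame("wrist");return f,T@np.array(f["hand_eye"]),s
E
python3 - <<'E'
from h import *
t=cv2.imread("pics/top0.png")[130:290,170:410];s=cv2.imread("pics/scene0.png")[150:360,190:400]
cv2.imwrite("pics/a.png",np.vstack([cv2.resize(t,(720,480),interpolation=2)]))
cv2.imwrite("pics/b.png",cv2.resize(s,(600,600),interpolation=2))
f=optics.grab_frame("top")
for n,u,v,z in [("nut",198,200,.079),("chuck",320,191,.06),("vb",209,202,.04),("bush",264,164,.037),("step",258,240,.032),("fork",263,187,.05),("fl",264,211,.03),("l",379,245,.03),("plate",279,203,.02)]: print(n,at_z(f,u,v,z).round(3))
E
```

```text
nut [ 0.49  -0.044  0.079]
chuck [ 0.526 -0.338  0.06 ]
vb [ 0.493 -0.065  0.04 ]
bush [ 0.596 -0.197  0.037]
step [ 0.403 -0.189  0.032]
fork [ 0.534 -0.198  0.05 ]
fl [ 0.477 -0.202  0.03 ]
l [ 0.4   -0.489  0.03 ]
plate [ 0.5   -0.238  0.02 ]
```

View pics/a.png

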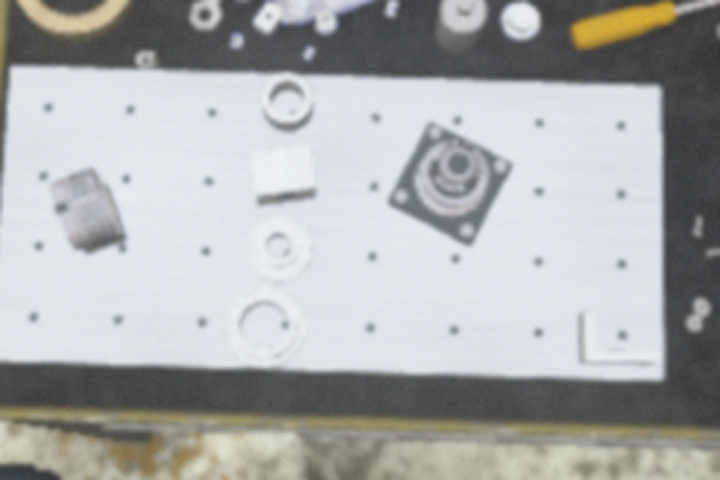

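View pics/b.png

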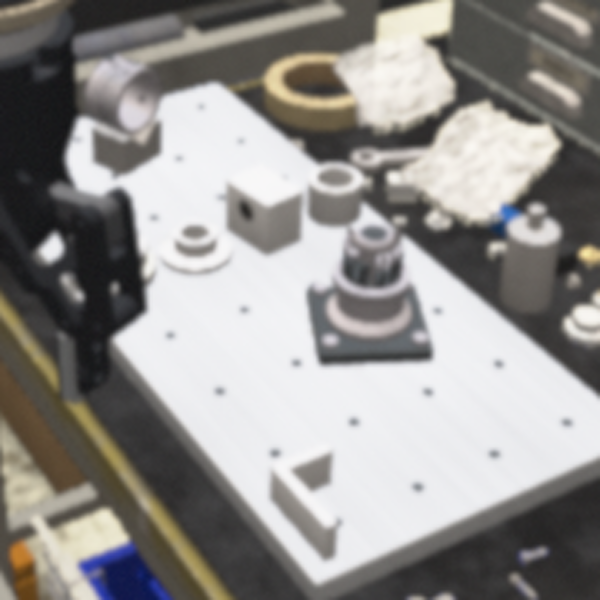

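The pictures show the nut on the V-block at the plate's +y end. Its axis runs roughly along world y, and a dark notch is on its +y end (crop a, 62,207). The chuck is at about (0.526, -0.338). Next I'll look at the chuck from close by.

Call:
jog_arm(
  targets=[4,3,2,0,0,0,8,6,4,0,0,0,12,9,5,0,0,0,16,12,5,0,0,0,20,15,5,0,0,0],
)

```text
clock: 1.55
tool_pos: [0.4032, -0.3627, 0.29]
orientation: [2.608, -1.751, 0.002]
ft_force: [-0.9, -1.4, -1.4]
opening: 0.996
```

Call:
jog_arm(
  targets=[3,1,0,0,0,0,6,1.5,0,0,0,0,9,2,0,0,0,0,9,2,0,0,0,0,9,2,0,0,0,0],
)

```text
clock: 2.05
tool_pos: [0.4918, -0.3437, 0.2889]
orientation: [2.609, -1.749, -0.001]
ft_force: [-0.1, -0.1, 1.1]
opening: 1.0
```

```bash
python3 - <<'E'
from h import *
f,T,s=wrist();print(s["tool_pos"],s["joint_positions"],f["fx"],f["cx"],f["cy"]);print(np.array(f["hand_eye"]).round(4))
for l in ["chuck","nut_center","v_block"]: print(l,[(np.round(d["rect"]).tolist(),round(d["confidence"],2)) for d in optics.recognise(f,l)[:1]])
print(proj(f,np.array([.526,-.338,.1]),T),proj(f,np.array([.49,-.044,.08]),T))
cv2.imwrite("pics/w1.png",f["pixels"][:,:,::-1])
E
```

```text
[ 0.49182501 -0.34374056  0.2888567 ] [-6.87483407e-01  3.99653703e-01  1.45539187e+00 -1.98696684e-04
  1.28727104e+00  4.93655689e-01] 325.19226210127806 284.7208206857811 207.58462897238908
[[ 1.000e+00 -5.000e-04  4.000e-04 -5.000e-04]
 [ 4.000e-04  9.526e-01  3.044e-01 -7.710e-02]
 [-6.000e-04 -3.044e-01  9.526e-01 -1.339e-01]
 [ 0.000e+00  0.000e+00  0.000e+00  1.000e+00]]
chuck [([297.0, 135.0, 87.0, 90.0], 0.6)]
nut_center [([58.0, 94.0, 45.0, 48.0], 0.94)]
v_block [([87.0, 92.0, 19.0, 38.0], 0.85)]
(np.float64(292.8165331415211), np.float64(150.25928955008325)) (np.float64(58.68264305047444), np.float64(95.39196468160628))
```

View pics/w1.png

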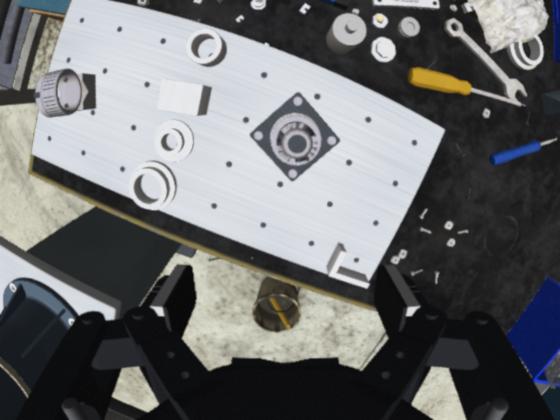

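Wrist picture: chuck at (297,135), nut at (58,94) and clear of the other parts. I'll go closer, with the camera straight over the chuck.

Call:
jog_arm(
  targets=[-2,-1,-4,0,0,0,-3.5,-2.2,-8,0,0,0,-3.5,-2.2,-10,0,0,0,-3.5,-2.2,-10,0,0,0],
)

```text
clock: 2.65
tool_pos: [0.4549, -0.3656, 0.1869]
orientation: [-2.607, 1.752, 0.007]
ft_force: [0.8, 0.5, 0.3]
opening: 1.002
```

```bash
python3 - <<'E'
from h import *
f,T,s=wrist();print(s["tool_pos"],T[:3,3])
r=optics.trace(f,"chuck");print([(np.round(d["rect"]).tolist(),round(d["confidence"],2)) for d in r[:1]])
np.savez("w2.npz",T=T,px=f["pixels"],fx=f["fx"],cx=f["cx"],cy=f["cy"])
# rectified top-down map at plane z=0.095 (lands), 0.25mm/px ; +x right,+y up
def rect(z,c,h,n=500):
    g=np.linspace(-h,h,n);X,Y=np.meshgrid(c[0]+g,c[1]-g)
    u,v=proj(f,np.dstack([X,Y,np.full_like(X,z)]),T)
    return cv2.remap(f["pixels"],u.astype(np.float32),v.astype(np.float32),cv2.INTER_CUBIC)[:,:,::-1]
c=(.526,-.338)
a=rect(.095,c,.035,400);b=rect(.032,c,.07,400)
out=np.hstack([a,b])
for k in range(0,400,50): out[:,k]=(0,255,255) if False else out[:,k]
for o in (0,400):
    for k in range(0,401,100): cv2.putText(out,"|",(o+k-4,8),0,.4,(0,0,255),1)
cv2.circle(out,(200,200),3,(0,0,255),-1);cv2.circle(out,(600,200),3,(0,0,255),-1)
cv2.imwrite("pics/c2.png",out)
E
```

```text
[ 0.45492171 -0.36559257  0.18687798] [ 0.52658083 -0.33651434  0.32067216]
[([292.0, 99.0, 121.0, 119.0], 0.64)]
```

View pics/c2.png

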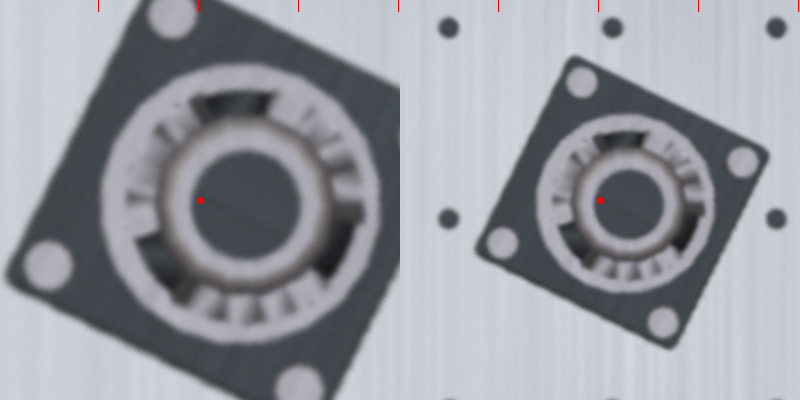

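Measured in the rectified view:
- The chuck centre is about (0.534, -0.3385).
- The base edge is at -26.8°.
- The dark gaps are at about 93°, 213° and 333°, so chuck x is about -26.8°.

Now I'll look at the nut.

Call:
jog_arm(
  targets=[-1,4,1,0,0,0,-2,8,1,0,0,0,-3,12,1,0,0,0,-4,16,1,0,0,0,-5,20,1,0,0,0],
)

```text
clock: 3.25
tool_pos: [0.4071, -0.1648, 0.2011]
orientation: [-2.608, 1.75, -0.006]
ft_force: [1.6, -0.5, 0.6]
opening: 1.0
```

Call:
jog_arm(
  targets=[-1,4,0,0,0,0,-2,8,-1,0,0,0,-2.2,12,-2,0,0,0,-2.2,16,-3,0,0,0,-2.2,18.5,-3.7,0,0,0],
)

```text
clock: 3.75
tool_pos: [0.3854, 0.0212, 0.1636]
orientation: [-2.608, 1.748, -0.005]
ft_force: [0.7, 0.0, 0.4]
opening: 1.001
```

Call:
jog_arm(
  targets=[0,0,0,0,0,0,0,0,0,0,0,0],
)

```text
clock: 3.95
tool_pos: [0.3857, 0.0192, 0.1635]
orientation: [-2.609, 1.748, -0.004]
ft_force: [-0.5, -0.0, 0.4]
opening: 1.002
```

```bash
python3 - <<'E'
from h import *
f,T,s=wrist();print(s["tool_pos"],T[:3,3],s["joint_positions"])
for l in ["nut_center","v_block"]:
    r=optics.trace(f,l);print(l,[(np.round(d["rect"]).tolist(),round(d["confidence"],2)) for d in r[:1]])
    if l=="nut_center": m=r[0]["region"];rc=r[0]["rect"]
np.savez("w3.npz",T=T,px=f["pixels"],fx=f["fx"],cx=f["cx"],cy=f["cy"],m=m)
u,v=int(rc[0]),int(rc[1]);h=70
u0,v0=max(u-h,0),max(v-h,0);c=f["pixels"][v0:v0+140,u0:u0+140,::-1];print("crop",u0,v0,c.shape)
cv2.imwrite("pics/n3.png",cv2.resize(c,None,fx=4,fy=4,interpolation=2))
E
```

```text
[0.38567813 0.01921755 0.16348953] [0.4564264  0.04902177 0.29761378] [-7.08523810e-02  1.65087870e-01  2.12474579e+00 -1.41580687e-04
  8.49202373e-01  1.10949054e+00]
nut_center [([427.0, 116.0, 79.0, 85.0], 0.68)]
v_block [([385.0, 115.0, 19.0, 60.0], 0.72)]
crop 357 46 (140, 140, 3)
```

View pics/n3.png

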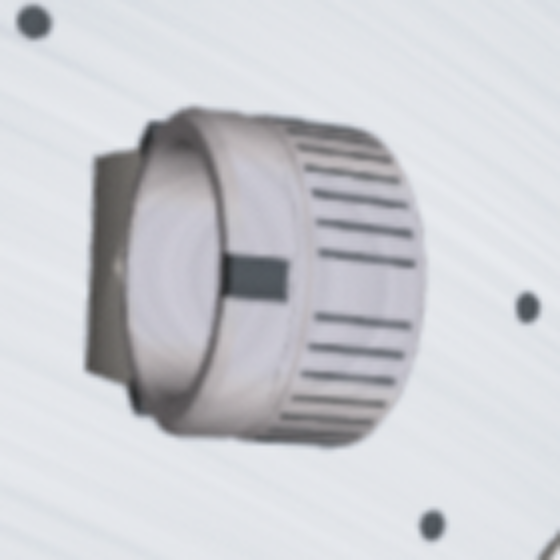

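```bash
cat > fit.py <<'E'
from h import *
from scipy.optimize import minimize
d=np.load("w3.npz");f=dict(fx=d["fx"],cx=d["cx"],cy=d["cy"]);T=d["T"];m=d["m"].astype(np.uint8)
S=4
def pts(p):
    x,y,ps=p;a=np.array([np.cos(ps),np.sin(ps),0]);b=np.array([-np.sin(ps),np.cos(ps),0]);c=np.array([0,0,1.])
    t=np.linspace(0,2*np.pi,60);ring=.029*(np.outer(np.cos(t),b)+np.outer(np.sin(t),c))
    return np.vstack([ring+a*.018,ring-a*.018])+np.array([x,y,.079])
M=cv2.resize(m,None,fx=S,fy=S,interpolation=cv2.INTER_NEAREST)
cn,_=cv2.findContours(m,0,1);hull=cv2.convexHull(max(cn,key=cv2.contourArea));M=cv2.fillPoly(np.zeros_like(M),[(hull*S+1).astype(int)],1)
def cost(p):
    u,v=proj(f,pts(p),T);q=cv2.convexHull((np.c_[u,v]*S).astype(np.int32))
    k=cv2.fillPoly(np.zeros_like(M),[q],1);return 1-(k&M).sum()/(k|M).sum()
best=min((minimize(cost,[.49,-.044,np.radians(a)],method="Nelder-Mead",options=dict(initial_simplex=np.array([[.49,-.044,np.radians(a)],[.498,-.044,np.radians(a)],[.49,-.036,np.radians(a)],[.49,-.044,np.radians(a+10)]]))) for a in (95,105,115,125)),key=lambda r:r.fun)
x,y,ps=best.x;print("nut",x,y,np.degrees(ps),"err",best.fun)
# notch roll
a=np.array([np.cos(ps),np.sin(ps),0]);b=np.array([-np.sin(ps),np.cos(ps),0]);c=np.array([0,0,1.])
for pu,pv in [(240,276),(256,277),(275,279)]:
    o,dd=ray(f,357+pu/4-.4,46+pv/4-.4,T);o=o-np.array([x,y,.079])
    A=[dd@b,dd@c];B=[o@b,o@c];q=np.roots([A[0]**2+A[1]**2,2*(A[0]*B[0]+A[1]*B[1]),B[0]**2+B[1]**2-.029**2]);P=o+dd*min(q.real)
    print("along",P@a,"angle about nut z from b",np.degrees(np.arctan2(P@c,P@b)))
def ori(q): return R.from_euler("ZYZYZ",[q[0],q[1]+q[2],q[3],q[4],q[5]+np.pi])
s=telemetry.state();print((ori(s["joint_positions"]).inv()*R.from_rotvec(s["orientation"])).magnitude())
def wristq(q1,q23,Rt):
    w=(R.from_euler("ZY",[q1,q23]).inv()*Rt).as_euler("ZYZ");return np.degrees([w[0],w[1],(w[2]-np.pi+np.pi)%(2*np.pi)-np.pi])
def tool(phi,tilt,xaz):  # z tilted from down toward phi, x horizontal
    z=np.array([np.sin(tilt)*np.cos(phi),np.sin(tilt)*np.sin(phi),-np.cos(tilt)]);xx=np.array([np.cos(xaz),np.sin(xaz),0]);return R.from_matrix(np.c_[xx,np.cross(z,xx),z])
E
python3 - <<'E'
from fit import *
phi=ps-np.pi
for up in(-1,1):
  for tl in (0,30,45,60):
    print("pick",up,tl,wristq(np.arctan2(y,x),np.radians(112),tool(phi,np.radians(tl),phi+up*np.pi/2)).round(0))
E
```

```text
nut 0.49239621082625495 -0.04123839961910199 110.80211989159837 err 0.030476190476190435
along 0.01665992357124201 angle about nut z from b 89.46977242522239
along 0.01393439700509556 angle about nut z from b 89.71822675670711
along 0.010649895664066033 angle about nut z from b 89.78430453204214Traceback (most recent call last):
  File "<stdin>", line 1, in <module>
  File "fit.py", line 23, in <module>
    s=telemetry.state();print((ori(s["joint_positions"]).inv()*R.from_rotvec(s["orientation"])).magnitude())
                               ~~~^^^^^^^^^^^^^^^^^^^^^^
  File "fit.py", line 22, in ori
    def ori(q): return R.from_euler("ZYZYZ",[q[0],q[1]+q[2],q[3],q[4],q[5]+np.pi])
                       ~~~~~~~~~~~~^^^^^^^^^^^^^^^^^^^^^^^^^^^^^^^^^^^^^^^^^^^^^^^
  File "scipy/spatial/transform/_rotation.pyx", line 1413, in scipy.spatial.transform._rotation.Rotation.from_euler
ValueError: Expected axis specification to be a non-empty string of upto 3 characters, got ZYZYZ
```

```bash
sed -i 's/^def ori.*/def ori(q): return R.from_euler("ZYZ",[q[0],q[1]+q[2],q[3]])*R.from_euler("YZ",[q[4],q[5]+np.pi])/' fit.py
cat > k.py <<'E'
from fit import *
phi=ps-np.pi
q=telemetry.state()["joint_positions"]
if __name__=="__main__":
  for up in(-1,1):
    for tl in (0,30,45,60): print("pick",up,tl,wristq(np.arctan2(y,x),np.radians(112),tool(phi,np.radians(tl),phi+up*np.pi/2)).round(0))
    for tl in (0,30,45,60): print("chuck",up,tl,wristq(np.arctan2(-.3385,.534),np.radians(100),tool(np.radians(-60),np.radians(tl),np.radians(-60+up*90))).round(0))
  print(tool(phi,np.pi/4,phi-np.pi/2).as_rotvec(),tool(phi,np.pi/4,phi+np.pi/2).as_rotvec())
E
python3 k.py
```

```text
nut 0.49239621082625495 -0.04123839961910199 110.80211989159837 err 0.030476190476190435
along 0.01665992357124201 angle about nut z from b 89.46977242522239
along 0.01393439700509556 angle about nut z from b 89.71822675670711
along 0.010649895664066033 angle about nut z from b 89.78430453204214
6.126149962943603e-16
pick -1 0 [ -0.  68. 154.]
pick -1 30 [-32.  58. 169.]
pick -1 45 [-50.  57. 179.]
pick -1 60 [ -68.   58. -172.]
chuck -1 0 [ -0.  80. 118.]
chuck -1 30 [-17.  54. 124.]
chuck -1 45 [-29.  42. 133.]
chuck -1 60 [-48.  33. 148.]
pick 1 0 [ -0.  68. -26.]
pick 1 30 [-32.  58. -11.]
pick 1 45 [-50.  57.  -1.]
pick 1 60 [-68.  58.   8.]
chuck 1 0 [  0.  80. -62.]
chuck 1 30 [-17.  54. -56.]
chuck 1 45 [-29.  42. -47.]
chuck 1 60 [-48.  33. -32.]
[-0.50213539  2.73563555 -1.13313735] [2.32435794 0.42664396 0.17672171]
```

```bash
python3 - <<'E'
from k import *
s=telemetry.state();Rc=R.from_euler("z",-67.65,degrees=True)*R.from_euler("x",np.pi)
Rc=R.from_rotvec(s["orientation"])
Rt=tool(phi,np.pi/4,phi+np.pi/2);v=(Rt*Rc.inv()).as_rotvec();print("rot",v,np.linalg.norm(v),(v/12).round(4))
z=Rt.as_matrix()[:,2];g=np.array([x,y,.079])+.015*z;print("z",z,"grasp tcp",g,"pre",g-.12*z,"shift cm",(g-.12*z-s["tool_pos"])*100)
E
```

```text
nut 0.49239621082625495 -0.04123839961910199 110.80211989159837 err 0.030476190476190435
along 0.01665992357124201 angle about nut z from b 89.46977242522239
along 0.01393439700509556 angle about nut z from b 89.71822675670711
along 0.010649895664066033 angle about nut z from b 89.78430453204214
6.126149962943603e-16
rot [-0.79486719  0.34637653  1.45843074] 1.69670585748683 [-0.0662  0.0289  0.1215]
z [ 0.251123   -0.66101228 -0.70710678] grasp tcp [ 0.49616306 -0.05115358  0.0683934 ] pre [0.4660283  0.02816789 0.15324621] shift cm [ 8.06199842  0.98691156 -0.97777411]
```

Call:
jog_arm(
  targets=[0.7,0.5,1,-0.0662,0.0289,0.1215,1.4,1,2,-0.1325,0.0577,0.2431,2,1.5,2,-0.1987,0.0866,0.3646,2.7,2,2,-0.265,0.1155,0.4861,3.4,2,2,-0.3312,0.1443,0.6077],
)

```text
clock: 4.6
tool_pos: [0.4198, 0.0387, 0.1829]
orientation: [2.678, -0.776, 0.092]
ft_force: [-0.9, -0.3, -0.6]
opening: 1.0
```

Call:
jog_arm(
  targets=[0.7,0,0,-0.0662,0.0289,0.1215,1.4,0,0,-0.1325,0.0577,0.2431,2,0,0,-0.1987,0.0866,0.3646,2.7,0,0,-0.265,0.1155,0.4861,3.4,0,0,-0.3312,0.1443,0.6077],
)

```text
clock: 5.1
tool_pos: [0.4536, 0.0384, 0.1827]
orientation: [2.467, 0.109, 0.156]
ft_force: [-0.8, -0.2, 0.3]
opening: 1.005
```

Call:
jog_arm(
  targets=[0.7,-0.5,-1,-0.0662,0.0289,0.1215,1.3,-1,-3,-0.1325,0.0577,0.2431,1.3,-1,-3,-0.1325,0.0577,0.2431,1.3,-1,-3,-0.1325,0.0577,0.2431],
)

```text
clock: 5.5
tool_pos: [0.4658, 0.0286, 0.1527]
orientation: [2.325, 0.422, 0.174]
ft_force: [0.5, 0.5, 0.5]
opening: 1.003
```

```bash
python3 - <<'E'
from k import *
f,Tw,s=wrist();Rt=tool(phi,np.pi/4,phi+np.pi/2);Rc=R.from_rotvec(s["orientation"])
print(s["tool_pos"],s["joint_positions"],(Rt*Rc.inv()).as_rotvec(),Rc.as_matrix()[:,2])
z=Rt.as_matrix()[:,2];g=np.array([x,y,.079])+.015*z;print((g-s["tool_pos"])*100)
for l in ["nut_center"]:
    r=optics.trace(f,l);print(l,[(np.round(d["rect"]).tolist(),round(d["confidence"],2)) for d in r[:1]])
print(proj(f,np.array([x,y,.079]),Tw))
im=f["pixels"][:,:,::-1].copy()
u,v=proj(f,pts(best.x),Tw)
for a,b in zip(u,v): cv2.circle(im,(int(a),int(b)),0,(0,0,255),-1)
cv2.imwrite("pics/p4.png",im)
E
```

```text
nut 0.49239621082625495 -0.04123839961910199 110.80211989159837 err 0.030476190476190435
along 0.01665992357124201 angle about nut z from b 89.46977242522239
along 0.01393439700509556 angle about nut z from b 89.71822675670711
along 0.010649895664066033 angle about nut z from b 89.78430453204214
5.285073577982726e-16
[0.46584951 0.02860029 0.15267897] [ 0.35529535  0.43187986  2.03380304 -1.01400431  0.98505027  0.72135059] [4.98221346e-04 5.38433239e-06 4.34905422e-03] [ 0.24824889 -0.6624504  -0.70677575]
[ 3.03135495 -7.97538769 -8.42855725]
nut_center [([286.0, 210.0, 82.0, 83.0], 0.89)]
(np.float64(286.3933128555532), np.float64(210.95120451937555))
```

View pics/p4.png

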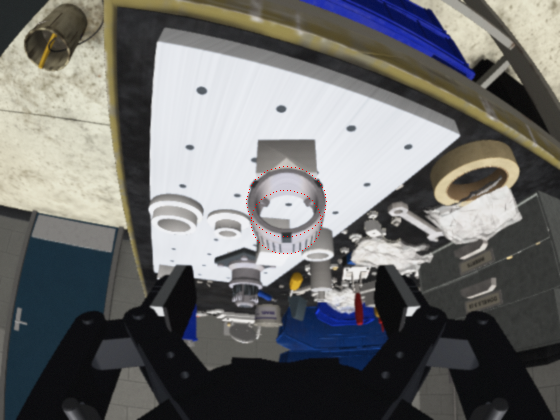

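The predicted outline matches the nut at (286,210), midway between the fingers. I'll go in and grip.

Call:
jog_arm(
  targets=[1,-2.65,-2.8,0,0,0,2,-5.3,-5.6,0,0,0,2.7,-7,-7.4,0,0,0,3.03,-7.98,-8.4,0,0,0,3.03,-7.98,-8.4,0,0,0],
)

```text
clock: 6.1
tool_pos: [0.4964, -0.0521, 0.0682]
orientation: [2.323, 0.422, 0.175]
ft_force: [-1.4, -1.1, -0.0]
opening: 1.001
```

Call:
jog_arm(
  targets=[0,0,0,0,0,0,0,0,0,0,0,0,0,0,0,0,0,0,0,0,0,0,0,0,0,0,0,0,0,0],
  jaw=-1,
  grip_force=60,
)

```text
clock: 6.6
tool_pos: [0.4967, -0.0501, 0.0696]
orientation: [2.322, 0.427, 0.179]
ft_force: [-0.9, 0.4, 5.2]
opening: 0.66
```

Call:
jog_arm(
  targets=[0,0,0,0,0,0,0,0,0,0,0,0,0,0,0,0,0,0],
)

```text
clock: 6.9
tool_pos: [0.4967, -0.0501, 0.0696]
orientation: [2.322, 0.427, 0.179]
ft_force: [-1.3, 1.9, 6.1]
opening: 0.661
```

Call:
jog_arm(
  targets=[0,0,0.5,0,0,0,0,0,2,0,0,0,0,0,5,0,0,0,0,0,9,0,0,0,0,0,13,0,0,0],
)

```text
clock: 7.4
tool_pos: [0.4955, -0.0503, 0.1998]
orientation: [2.324, 0.428, 0.175]
ft_force: [1.6, 0.4, -1.8]
opening: 0.664
```

Call:
jog_arm(
  targets=[0,0,0,0,0,0,0,0,0,0,0,0],
)

```text
clock: 7.6
tool_pos: [0.496, -0.0504, 0.1989]
orientation: [2.323, 0.426, 0.178]
ft_force: [-0.2, 0.2, -2.0]
opening: 0.663
```

```bash
python3 - <<'E'
from k import *
from scipy.spatial.transform import Slerp
f,Tw,s=wrist();print(s["tool_pos"],s["joint_positions"],s["ft_force"])
r=optics.trace(f,"nut_center");m=r[0]["region"];print(r[0]["rect"],r[0]["confidence"])
np.savez("w5.npz",px=f["pixels"],T=Tw,m=m,fx=f["fx"],cx=f["cx"],cy=f["cy"],he=f["hand_eye"])
cv2.imwrite("pics/g5.png",f["pixels"][60:400,100:470,::-1].copy())
Rt=tool(np.radians(-10),np.pi/4,np.radians(-100))
c=np.array([.534,-.3385,.101]);z=Rt.as_matrix()[:,2];print("tcp at rest (nominal)",c+.015*z)
q=s["joint_positions"];Rc=R.from_rotvec(s["orientation"])
for q23 in (85,100,110): print(wristq(np.radians(-32),np.radians(q23),Rt))
v=(Rt*Rc.inv()).as_rotvec();print(v,np.linalg.norm(v))
E
```

```text
nut 0.49239621082625495 -0.04123839961910199 110.80211989159837 err 0.030476190476190435
along 0.01665992357124201 angle about nut z from b 89.46977242522239
along 0.01393439700509556 angle about nut z from b 89.71822675670711
along 0.010649895664066033 angle about nut z from b 89.78430453204214
9.417487665987793e-16
[ 0.49599937 -0.05036986  0.19893189] [ 0.16639323  0.34152592  2.01160928 -1.04504459  0.93151431  0.52395616] [-0.19413532  0.16869687 -1.99656833]
[284.1, 289.9, 144.9, 144.1] 0.82
tcp at rest (nominal) [ 0.54444546 -0.34034182  0.0903934 ]
[19.17884065 53.73684792 62.43035273]
[24.45261446 39.78550079 54.79477945]
[31.03545584 30.91570043 46.75241498]
[ 1.4134336  -1.16770565 -1.59190812] 2.428065587605217
```

View pics/g5.png

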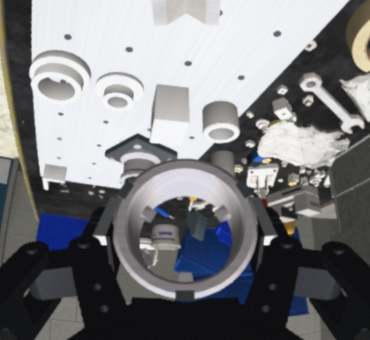

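The nut is held squarely, with its notch at the bottom of the crop. I'll fit its pose in the tool frame and plan the turn-over path.

```bash
cat > grip.py <<'E'
from h import *
from scipy.optimize import minimize
d=np.load("w5.npz");f=dict(fx=d["fx"],cx=d["cx"],cy=d["cy"]);he=d["he"];m=d["m"].astype(np.uint8);S=4
t=np.linspace(0,2*np.pi,60)
def pts(p):
    y,z,al=p;a=np.array([0,-np.sin(al),-np.cos(al)]);b=np.array([1.,0,0]);c=np.cross(a,b)
    ring=.029*(np.outer(np.cos(t),b)+np.outer(np.sin(t),c));return np.vstack([ring+a*.018,ring-a*.018])+np.array([0,y,z])
cn,_=cv2.findContours(m,0,1);hl=cv2.convexHull(max(cn,key=cv2.contourArea));M=cv2.fillPoly(np.zeros((1680,2240),np.uint8),[(hl*S+1).astype(int)],1)
def cost(p):
    u,v=proj(f,pts(p),he);k=cv2.fillPoly(np.zeros_like(M),[cv2.convexHull((np.c_[u,v]*S).astype(np.int32))],1);return 1-(k&M).sum()/(k|M).sum()
g=[0,-.015,.785]
best=minimize(cost,g,method="Nelder-Mead",options=dict(initial_simplex=np.array([g,[.004,-.015,.785],[0,-.01,.785],[0,-.015,.87]])))
E
python3 - <<'E'
from grip import *
print(best.x,best.fun,cost([0,-.015,.785]))
def ori(q): return R.from_euler("ZYZ",[q[0],q[1],q[2]])*R.from_euler("YZ",[q[3],q[4]+np.pi])
a=np.array([9.5,134.8,-59.9,53.4,30.]);b=np.array([-32,100,24.45,39.79,54.8]);N=20
O=[ori(np.radians(a+(b-a)*k/N)) for k in range(N+1)]
print(max(np.degrees((O[k+1]*O[k].inv()).magnitude()) for k in range(N)))
for c in range(0,N,5): print([ (O[c+k]*O[c].inv()).as_rotvec().round(4).tolist() for k in range(1,6)])
E
```

```text
[ 4.70627147e-04 -1.29272698e-02  7.86080538e-01] 0.03695039469399519 0.06082371819362731
7.192450785295296
[[0.0698, -0.0415, -0.0957], [0.1392, -0.0853, -0.1906], [0.2081, -0.1313, -0.2845], [0.2767, -0.1794, -0.3774], [0.345, -0.2295, -0.4691]]
[[0.0664, -0.052, -0.0917], [0.1321, -0.1058, -0.1825], [0.1972, -0.1615, -0.2721], [0.2619, -0.2189, -0.3604], [0.3262, -0.2779, -0.4472]]
[[0.0625, -0.0607, -0.0864], [0.1243, -0.123, -0.1713], [0.1855, -0.1869, -0.2547], [0.2463, -0.2523, -0.3363], [0.3068, -0.3192, -0.416]]
[[0.0584, -0.0686, -0.0786], [0.1161, -0.1387, -0.1553], [0.1731, -0.2103, -0.2297], [0.2296, -0.2834, -0.3018], [0.2855, -0.358, -0.3713]]
```

Call:
jog_arm(
  targets=[0.2,-1.4,0.5,0.0698,-0.0415,-0.0957,0.4,-2.8,1,0.1392,-0.0853,-0.1906,0.7,-4.3,1.5,0.2081,-0.1313,-0.2845,0.9,-5.8,2,0.2767,-0.1794,-0.3774,1.2,-7.2,2,0.345,-0.2295,-0.4691],
)

```text
clock: 8.2
tool_pos: [0.5079, -0.1233, 0.2173]
orientation: [2.627, -0.293, 0.298]
ft_force: [0.1, 0.2, -1.6]
opening: 0.664
```

Call:
jog_arm(
  targets=[0.2,-1.4,0,0.0664,-0.052,-0.0917,0.4,-2.8,0,0.1321,-0.1058,-0.1825,0.7,-4.3,0,0.1972,-0.1615,-0.2721,0.9,-5.8,0,0.2619,-0.2189,-0.3604,1.2,-7.2,0,0.3262,-0.2779,-0.4472],
)

```text
clock: 8.7
tool_pos: [0.5195, -0.1953, 0.2165]
orientation: [2.727, -1.085, 0.491]
ft_force: [0.3, 0.8, -1.9]
opening: 0.662
```

Call:
jog_arm(
  targets=[0.2,-1.4,0,0.0625,-0.0607,-0.0864,0.4,-2.8,0,0.1243,-0.123,-0.1713,0.7,-4.3,0,0.1855,-0.1869,-0.2547,0.9,-5.8,0,0.2463,-0.2523,-0.3363,1.2,-7.2,0,0.3068,-0.3192,-0.416],
)

```text
clock: 9.2
tool_pos: [0.5315, -0.2672, 0.2163]
orientation: [-2.34, 1.709, -0.683]
ft_force: [1.0, 0.5, -2.3]
opening: 0.661
```

Call:
jog_arm(
  targets=[0.2,-1.4,0,0.0584,-0.0686,-0.0786,0.4,-2.8,-0.5,0.1161,-0.1387,-0.1553,0.7,-4.3,-1,0.1731,-0.2103,-0.2297,0.9,-5.8,-2,0.2296,-0.2834,-0.3018,1.2,-7.3,-3,0.2855,-0.358,-0.3713],
)

```text
clock: 9.7
tool_pos: [0.543, -0.3365, 0.1879]
orientation: [-1.646, 1.927, -0.791]
ft_force: [0.5, 0.6, -1.7]
opening: 0.66
```

Call:
jog_arm(
  targets=[0,0,0,0,0,0,0,0,0,0,0,0],
)

```text
clock: 9.9
tool_pos: [0.5431, -0.3355, 0.1885]
orientation: [-1.656, 1.924, -0.789]
ft_force: [1.1, 0.2, -0.8]
opening: 0.66
```

```bash
python3 - <<'E'
from h import *
f,Tw,s=wrist();Rc=R.from_rotvec(s["orientation"]);Mx=Rc.as_matrix()
print(s["tool_pos"],np.degrees(s["joint_positions"]).round(1),s["ft_force"])
nz=Mx@np.array([0,-np.sin(.786),-np.cos(.786)]);nc=s["tool_pos"]+Mx@np.array([0,.0005,-.0129]);print("nut axis",nz,"centre",nc,"x az",np.degrees(np.arctan2(Mx[1,0],Mx[0,0])))
for l in ("chuck","nut_center"): print(l,[(d["rect"],d["confidence"]) for d in optics.recognise(f,l)[:1]])
np.savez("w6.npz",px=f["pixels"],T=Tw)
im=f["pixels"][:,:,::-1].copy();t=np.linspace(0,2*np.pi,90)
def ring(c,r,z,col):
    u,v=proj(f,np.c_[c[0]+r*np.cos(t),c[1]+r*np.sin(t),0*t+z],Tw)
    for a,b in zip(u,v): cv2.circle(im,(int(round(a)),int(round(b))),0,col,-1)
ring((.534,-.3385),.0275,.070,(0,0,255));ring(nc,.029,nc[2]-.018,(0,255,0));ring(nc,.029,nc[2]+.018,(0,255,0))
b=np.array([[.04,.04],[-.04,.04],[-.04,-.04],[.04,-.04]])@R.from_euler("z",-26.8,degrees=True).as_matrix()[:2,:2].T
for p in b:
    u,v=proj(f,np.r_[p+[.534,-.3385],.032],Tw);cv2.circle(im,(int(round(u)),int(round(v))),2,(255,0,0),1)
cv2.imwrite("pics/h6.png",cv2.resize(im[100:400,140:440],(600,600),interpolation=2))
E
```

```text
[ 0.54308614 -0.33547214  0.18846396] [-45.4  22.9 111.2  73.1  25.2  -9.9] [ 1.14549887  0.16281888 -0.81393448]
nut axis [0.01982649 0.00893767 0.99976349] centre [ 0.53389386 -0.33393502  0.19739701] x az -98.84060709675997
chuck [([284.9, 316.9, 93.2, 83.7], 0.93)]
nut_center [([285.9, 290.6, 144.5, 143.3], 0.72)]
```

View pics/h6.png

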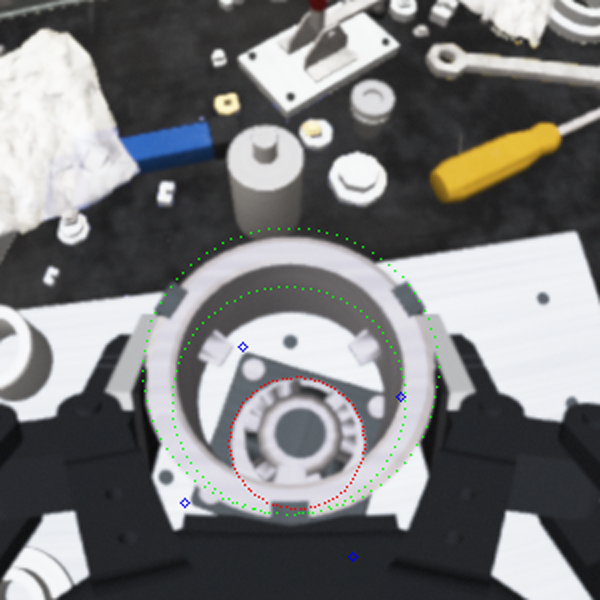

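The view through the bore shows the chuck nose at about crop (302,432). The notches are symmetric about the tool's y axis, as assumed. The predicted top rim is a little off at the top, so I'll refit the held pose from the rim edges.

```bash
cat > edge.py <<'E'
from h import *
from scipy.optimize import minimize
g=np.load("w5.npz");he=g["he"];d=np.load("w6.npz");f=dict(fx=g["fx"],cx=g["cx"],cy=g["cy"])
def dt(px):
    e=cv2.Canny(cv2.GaussianBlur(cv2.resize(px,None,fx=2,fy=2,interpolation=2),(5,5),1),30,80);return cv2.distanceTransform(255-e,2,5)
D=[dt(d["px"]),dt(g["px"])]
t=np.linspace(0,2*np.pi,180,endpoint=False)
def nut(p):
    x,y,z,al,be=p;A=(R.from_euler("y",be)*R.from_euler("x",-al)).as_matrix();n=-(A@[0,0,1]);return n,A,np.array([x,y,z])
def rings(p):
    n,A,c=nut(p);o=[]
    for r in (.029,.0225): o.append(c+n*.018+r*(np.outer(np.cos(t),A[:,0])+np.outer(np.sin(t),A[:,1])))
    return np.vstack(o)
def cost(p):
    u,v=proj(f,rings(p),he);u=(u*2+.5).round().astype(int);v=(v*2+.5).round().astype(int)
    return sum(np.minimum(k[np.clip(v,0,839),np.clip(u,0,1119)],5).mean() for k in D)
def fit():
    best=None
    for al in (.70,.785,.87):
        for y0 in (-.002,.001):
            p0=np.array([0,y0,-.013,al,0]);sx=np.vstack([p0]+[p0+np.eye(5)[i]*[.002,.003,.003,.06,.04][i] for i in range(5)])
            r=minimize(cost,p0,method="Nelder-Mead",options=dict(initial_simplex=sx,maxiter=1500))
            if best is None or r.fun<best.fun: best=r
    return best
E
python3 - <<'E'
from edge import *
print("prior",cost([0,.0005,-.0129,.786,0]))
b=fit();print(b.x.round(5),b.fun)
s=telemetry.state();Mx=R.from_rotvec(s["orientation"]).as_matrix();n,A,c=nut(b.x)
print("axis world",Mx@n,"centre",s["tool_pos"]+Mx@c, "off cm",(np.array([.534,-.3385,.197])-s["tool_pos"]-Mx@c)*100)
# chuck: nose-top bore/core rings in w6
T=d["T"]
def cc(p): 
    P=np.vstack([np.c_[p[0]+r*np.cos(t),p[1]+r*np.sin(t),0*t+z] for r,z in((.016,.102),(.0275,.070))])
    u,v=proj(f,P,T);u=(u*2+.5).round().astype(int);v=(v*2+.5).round().astype(int);return np.minimum(D[0][v,u],6).mean()
G=[(cc((.534+i*.0005,-.3385+j*.0005)),i*.5,j*.5) for i in range(-8,9) for j in range(-8,9)];print(sorted(G)[:5])
E
```

```text
prior 5.8065553
[-7.5000e-04  9.4000e-04 -1.2060e-02  7.9873e-01  2.5410e-02] 3.6708266735076904
axis world [0.03200284 0.02654763 0.99913515] centre [ 0.53515785 -0.33320404  0.19837581] off cm [-0.11578466 -0.5295956  -0.137581  ]
[(np.float32(2.1422439), -0.5, -0.5), (np.float32(2.2101078), 0.0, -0.5), (np.float32(2.2474074), -1.0, 0.0), (np.float32(2.2495954), -0.5, 0.0), (np.float32(2.2678337), 0.0, 0.0)]
```

Call:
jog_arm(
  targets=[-0.05,-0.51,-1,0.012,-0.026,0,-0.05,-0.51,-3,0.012,-0.026,0,-0.05,-0.51,-5.5,0.012,-0.026,0,-0.05,-0.51,-7.5,0.012,-0.026,0,-0.05,-0.51,-8.3,0.012,-0.026,0],
)

```text
clock: 10.55
tool_pos: [0.5431, -0.3401, 0.1056]
orientation: [-1.629, 1.906, -0.795]
ft_force: [-0.1, 0.1, -0.8]
opening: 0.662
```

Call:
jog_arm(
  targets=[0,0,0,0,0,0,0,0,0,0,0,0,0,0,0,0,0,0],
)

```text
clock: 10.85
tool_pos: [0.5437, -0.3413, 0.1082]
orientation: [-1.627, 1.905, -0.8]
ft_force: [0.3, 0.5, -1.6]
opening: 0.667
```

```bash
python3 - <<'E'
from h import *
f,Tw,s=wrist();Mx=R.from_rotvec(s["orientation"]).as_matrix();print(s["tool_pos"],s["ft_force"],np.degrees(s["joint_positions"]).round())
np.savez("w6.npz",px=f["pixels"],T=Tw)
from edge import *
b=fit();print(b.x.round(5),b.fun)
for p in (b.x,[-.0003,.0007,-.0125,.792,0]):
    n,A,c=nut(p);print("axis",(Mx@n).round(4),"centre",(s["tool_pos"]+Mx@c).round(4))
def cc(p): 
    P=np.vstack([np.c_[p[0]+r*np.cos(t),p[1]+r*np.sin(t),0*t+z] for r,z in((.016,.102),(.0275,.070))])
    u,v=proj(f,P,Tw);u=(u*2+.5).round().astype(int);v=(v*2+.5).round().astype(int);return np.minimum(D[0][v,u],6).mean()
G=[(round(float(cc((.534+i*.0005,-.3385+j*.0005))),2),i*.5,j*.5) for i in range(-8,9) for j in range(-8,9)];print(sorted(G)[:5])
im=f["pixels"][:,:,::-1].copy()
cv2.imwrite("pics/h7.png",cv2.resize(im[180:380,190:390],(800,800),interpolation=2)[:600])
fs=optics.grab_frame("scene");cv2.imwrite("pics/s7.png",cv2.resize(fs["pixels"][190:290,270:380,::-1],None,fx=5,fy=5,interpolation=2))
E
```

```text
[ 0.54371401 -0.34127625  0.10823853] [ 0.33875874  0.48275121 -1.63140256] [-46.  32. 113.  99.  26. -38.]
[-0.00111  0.00095 -0.01192  0.79367 -0.01511] 3.6984496116638184
axis [-0.0056 -0.0128  0.9999] centre [ 0.5348 -0.3388  0.1159]
axis [-0.0057 -0.002   1.    ] centre [ 0.5344 -0.3395  0.1165]
[(2.62, -1.5, 0.0), (2.64, -2.0, 0.0), (2.66, -1.5, -0.5), (2.68, 0.0, 3.5), (2.69, -3.0, -2.0)]Traceback (most recent call last):
  File "<stdin>", line 12, in <module>
KeyError: 'pixels'
```

```bash
python3 - <<'E'
from h import *
s=telemetry.state();print(s["tool_pos"],s["orientation"],s["dq"].round(3))
d=np.load("w6.npz");im=d["px"][:,:,::-1]
a=cv2.resize(im[190:370,190:380],(570,540),interpolation=2)
fs=optics.grab_frame("scene");b=cv2.resize(fs["pixels"][200:290,280:355,::-1],None,fx=3,fy=6,interpolation=2)
b=cv2.resize(fs["pixels"][195:285,290:366,::-1],(228,270),interpolation=2)
o=np.zeros((540,800,3),np.uint8);o[:,:570]=a;o[:270,572:]=b;cv2.imwrite("pics/h7.png",o)
E
```

```text
[ 0.54366402 -0.34128718  0.10818903] [-1.62659915  1.90488564 -0.79957453] [-0.     0.001  0.005  0.008  0.001 -0.009]
```

View pics/h7.png

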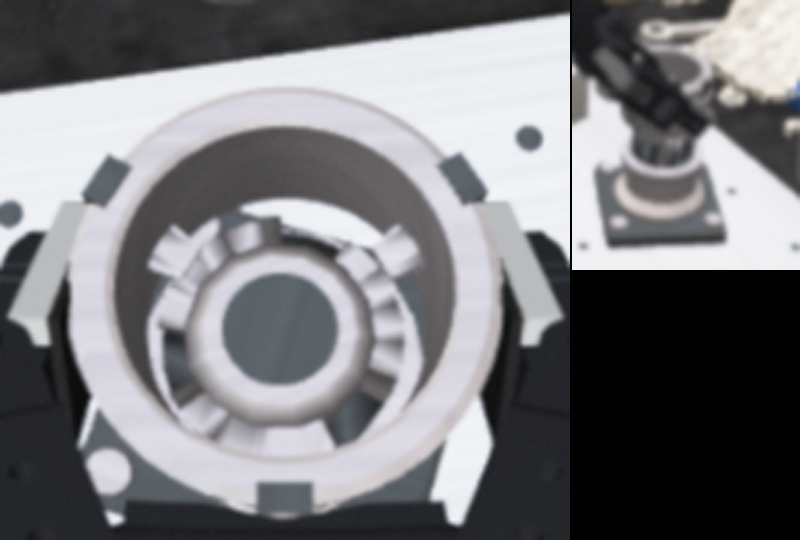

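```bash
python3 - <<'E'
from edge import *
from scipy.optimize import least_squares
meas=np.array([68,502,88,518,113,455,126,460])/3+190-.33
def ext(p):
    u,v=proj(f,rings(p),he);o=[]
    for k in (slice(0,180),slice(180,360)): o+=[u[k].min(),u[k].max(),v[k].min(),v[k].max()]
    return np.array(o)
r=least_squares(lambda p:ext(np.r_[p,0])-meas,[0,.0007,-.0125,.79]);print(r.x,r.fun.round(2))
s=telemetry.state();Mx=R.from_rotvec(s["orientation"]).as_matrix();n,A,c=nut(np.r_[r.x,0]);print("axis",Mx@n,"c",s["tool_pos"]+Mx@c)
T=d["T"]
for uv,z in [((280,328),.102),((280,332),.1)]: print(at_z(f,190-.33+uv[0]/3,190-.33+uv[1]/3,z,T))
print("x az",np.degrees(np.arctan2(Mx[1,0],Mx[0,0])))
E
```

```text
[-0.00099113  0.00086654 -0.01161721  0.72662861] [-0.79  0.46 -0.68 -1.63  0.22  0.11  1.25  1.03]
axis [-0.07019009  0.00787928  0.99750252] c [ 0.53492985 -0.3389272   0.11555105]
[ 0.53377954 -0.33900205  0.102     ]
[ 0.53353216 -0.33894859  0.1       ]
x az -98.9472397487064
```

Call:
jog_arm(
  targets=[-0.1,0,-0.2,0,0,0,-0.1,0,-0.4,0,0,0,-0.1,0,-0.6,0,0,0,-0.1,0,-0.8,0,0,0,-0.1,0,-0.8,0,0,0],
)

```text
clock: 11.45
tool_pos: [0.5428, -0.341, 0.0993]
orientation: [-1.626, 1.905, -0.798]
ft_force: [6.9, 2.2, -1.4]
opening: 0.664
```

Call:
jog_arm(
  targets=[0,0,-0.1,0,0,0,0,0,-0.2,0,0,0,0,0,-0.3,0,0,0,0,0,-0.3,0,0,0],
)

```text
clock: 11.85
tool_pos: [0.5429, -0.3408, 0.0964]
orientation: [-1.626, 1.904, -0.798]
ft_force: [6.1, 1.6, -0.9]
opening: 0.666
```

Call:
jog_arm(
  targets=[0.06,0.02,0,0,0,0,0.06,0.02,-0.1,0,0,0,0.06,0.02,-0.2,0,0,0,0.06,0.02,-0.2,0,0,0],
)

```text
clock: 12.25
tool_pos: [0.543, -0.3408, 0.094]
orientation: [-1.626, 1.906, -0.798]
ft_force: [4.9, 2.1, -1.1]
opening: 0.66
```

Call:
jog_arm(
  targets=[0,0,-0.05,0,0,0,0,0,-0.1,0,0,0,0,0,-0.1,0,0,0],
)

```text
clock: 12.55
tool_pos: [0.543, -0.3409, 0.0932]
orientation: [-1.626, 1.906, -0.798]
ft_force: [4.9, 3.3, 0.2]
opening: 0.659
```

Call:
jog_arm(
  targets=[0.04,0.02,-0.05,0,0,0,0.04,0.02,-0.1,0,0,0,0.04,0.02,-0.1,0,0,0],
)

```text
clock: 12.85
tool_pos: [0.5431, -0.3409, 0.0921]
orientation: [-1.626, 1.907, -0.798]
ft_force: [1.8, 1.9, 0.9]
opening: 0.664
```

Call:
jog_arm(
  targets=[0,0,-0.05,0,0,0,0,0,-0.1,0,0,0,0,0,-0.1,0,0,0],
)

```text
clock: 13.15
tool_pos: [0.5433, -0.341, 0.0919]
orientation: [-1.625, 1.906, -0.799]
ft_force: [-5.0, 3.4, 10.0]
opening: 0.662
```

Contact at the expected height for the lands. I'll relax the push, open, and back off along the tool.

Call:
jog_arm(
  targets=[0,0,0.08,0,0,0,0,0,0.08,0,0,0],
)

```text
clock: 13.35
tool_pos: [0.5432, -0.3409, 0.092]
orientation: [-1.626, 1.906, -0.798]
ft_force: [-0.4, 1.3, 3.5]
opening: 0.666
```

Call:
jog_arm(
  targets=[0,0,0,0,0,0,0,0,0,0,0,0,0,0,0,0,0,0,0,0,0,0,0,0,0,0,0,0,0,0],
  jaw=1,
)

```text
clock: 13.85
tool_pos: [0.5432, -0.3408, 0.0919]
orientation: [-1.626, 1.906, -0.798]
ft_force: [0.3, 0.2, -0.4]
opening: 1.001
```

Call:
jog_arm(
  targets=[-1,0.15,1,0,0,0,-3,0.5,3,0,0,0,-6,0.9,6,0,0,0,-8,1.2,9,0,0,0,-8,1.2,11,0,0,0],
)

```text
clock: 14.35
tool_pos: [0.4615, -0.3287, 0.2034]
orientation: [-1.625, 1.908, -0.799]
ft_force: [-0.0, 0.0, -0.2]
opening: 0.998
```

Call:
jog_arm(
  targets=[0,0,0,0,0,0,0,0,0,0,0,0],
)

```text
clock: 14.55
tool_pos: [0.4633, -0.3288, 0.2019]
orientation: [-1.626, 1.906, -0.799]
ft_force: [-0.4, 0.3, -0.5]
opening: 0.997
```

```bash
python3 - <<'E'
from h import *
f,Tw,s=wrist();print(s["tool_pos"],s["orientation"],s["ft_force"],s["opening"],np.degrees(s["joint_positions"]).round())
r=optics.recognise(f,"nut_center");print([(d["rect"],d["confidence"]) for d in r[:1]])
im=f["pixels"][:,:,::-1].copy();t=np.linspace(0,2*np.pi,90)
c=(.5337,-.339)
for z in (.119,.083):
    u,v=proj(f,np.c_[c[0]+.029*np.cos(t),c[1]+.029*np.sin(t),0*t+z],Tw)
    for a,b in zip(u,v): cv2.circle(im,(int(round(a)),int(round(b))),0,(0,0,255),-1)
u0,v0=[int(k) for k in r[0]["rect"][:2]];u0=max(u0-75,0);v0=max(v0-75,0)
a=cv2.resize(im[v0:v0+150,u0:u0+150],(540,540),interpolation=2)
fs=optics.grab_frame("scene");b=cv2.resize(fs["pixels"][195:285,290:366,::-1],(228,270),interpolation=2)
o=np.zeros((540,800,3),np.uint8);o[:,:540]=a;o[:270,572:]=b;cv2.imwrite("pics/r8.png",o);print(u0,v0)
np.savez("w8.npz",px=f["pixels"],T=Tw)
from k import *
Rt=tool(np.radians(-9),0,np.radians(-99));v=(Rt*R.from_rotvec(s["orientation"]).inv()).as_rotvec();print(v,np.linalg.norm(v))
E
```

```text
[ 0.46334694 -0.32881757  0.20188521] [-1.62616918  1.90577549 -0.79889257] [-0.37385964  0.33332763 -0.51786552] 0.997205021895409 [-53.  16. 120.  77.  31. -19.]
[]Traceback (most recent call last):
  File "<stdin>", line 9, in <module>
IndexError: list index out of range
```

```bash
python3 - <<'E'
from h import *
f,Tw,s=wrist()
im=f["pixels"][:,:,::-1].copy();t=np.linspace(0,2*np.pi,90);c=(.5337,-.339)
for z in (.119,.083):
    u,v=proj(f,np.c_[c[0]+.029*np.cos(t),c[1]+.029*np.sin(t),0*t+z],Tw)
    for a,b in zip(u,v): cv2.circle(im,(int(round(a)),int(round(b))),0,(0,0,255),-1)
u0,v0=int(u.mean())-75,int(v.mean())-85;u0=max(u0,0);v0=max(v0,0);print(u0,v0)
a=cv2.resize(im[v0:v0+150,u0:u0+150],(540,540),interpolation=2)
fs=optics.grab_frame("scene");b=cv2.resize(fs["pixels"][195:285,290:366,::-1],(228,270),interpolation=2)
o=np.zeros((540,800,3),np.uint8);o[:,:540]=a;o[:270,572:]=b;cv2.imwrite("pics/r8.png",o)
np.savez("w8.npz",px=f["pixels"],T=Tw)
from k import *
Rt=tool(np.radians(-9),0,np.radians(-99));v=(Rt*R.from_rotvec(s["orientation"]).inv()).as_rotvec();print(v,np.linalg.norm(v))
E
```

```text
209 149
nut 0.49239621082625495 -0.04123839961910199 110.80211989159837 err 0.030476190476190435
along 0.01665992357124201 angle about nut z from b 89.46977242522239
along 0.01393439700509556 angle about nut z from b 89.71822675670711
along 0.010649895664066033 angle about nut z from b 89.78430453204214
5.23691153334427e-16
[0.11899459 0.78592559 0.00142281] 0.7948841243678122
```

View pics/r8.png

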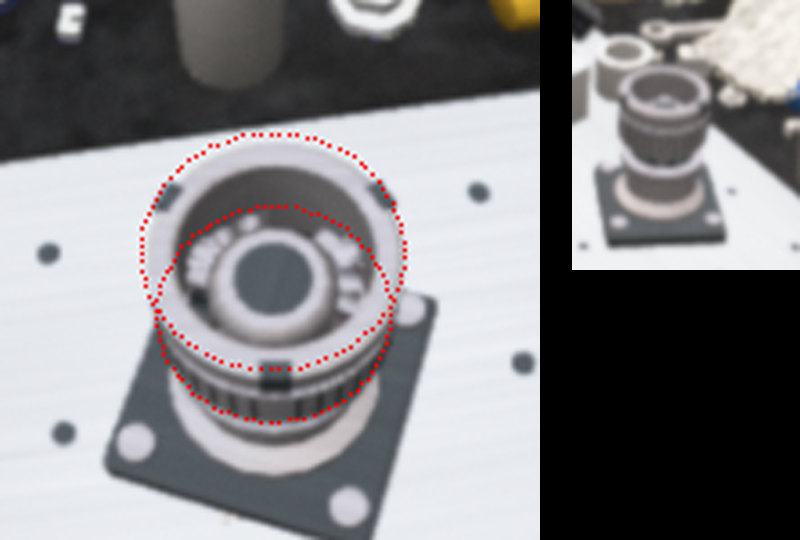

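```bash
cat > lvl.py <<'E'
from edge import *
def level(px,T,z0s,rr=((.029,.018),(.0225,.018))):
    K=dt(px);out=[]
    def c(p,z):
        P=np.vstack([np.c_[p[0]+r*np.cos(t),p[1]+r*np.sin(t),0*t+z+h] for r,h in rr])
        u,v=proj(f,P,T);return np.minimum(K[np.clip((v*2+.5).round().astype(int),0,839),np.clip((u*2+.5).round().astype(int),0,1119)],8).mean()
    for z in z0s:
        b=min((c((.5337+i*.0005,-.339+j*.0005),z),.5337+i*.0005,-.339+j*.0005) for i in range(-10,11) for j in range(-10,11));out.append((round(z-.02,4),)+tuple(np.round(b,4)))
    return out
E
python3 - <<'E'
from lvl import *
d=np.load("w8.npz")
for o in level(d["px"],d["T"],np.arange(.084,.108,.0015)): print(*o)
print("nose top/core")
for o in level(d["px"],d["T"],[.102],((.016,0),)): print(*o)
E
```

```text
0.064 2.9033 0.5387 -0.3395
0.0655 2.6595 0.5382 -0.3395
0.067 2.4296 0.5387 -0.3415
0.0685 2.1852 0.5387 -0.3395
0.07 1.9921 0.5372 -0.339
0.0715 1.8439 0.5362 -0.339
0.073 1.6058 0.5352 -0.34
0.0745 1.3764 0.5347 -0.34
0.076 1.1303 0.5342 -0.3395
0.0775 0.9237 0.5332 -0.3395
0.079 0.9738 0.5327 -0.339
0.0805 0.9882 0.5317 -0.339
0.082 1.2482 0.5312 -0.339
0.0835 1.4924 0.5307 -0.3385
0.085 1.775 0.5302 -0.339
0.0865 2.0583 0.5287 -0.338
nose top/core
0.082 1.1819 0.5312 -0.3385
```

The nut is level on the lands: the fitted height is about 80 and its centre agrees with the nose. Next is the regrip from above.

Call:
jog_arm(
  targets=[1,0,0,0.0198,0.131,0,2,0,0,0.0397,0.262,0,3.5,-0.5,0,0.0595,0.393,0,5,-0.7,0,0.0793,0.524,0.001,6,-0.9,0,0.0992,0.655,0.001],
)

```text
clock: 15.25
tool_pos: [0.5203, -0.3355, 0.2005]
orientation: [-1.872, 2.169, -0.373]
ft_force: [-1.1, -0.8, -0.2]
opening: 1.0
```

Call:
jog_arm(
  targets=[1.1,-0.1,0,0.0198,0.131,0,1.1,-0.1,0,0.0198,0.131,0,1.1,-0.1,-2,0.0198,0.131,0,1.1,-0.1,-3,0.0198,0.131,0,1.1,-0.1,-3,0.0198,0.131,0],
)

```text
clock: 15.75
tool_pos: [0.5303, -0.3356, 0.1692]
orientation: [-1.935, 2.242, -0.234]
ft_force: [-0.1, 0.5, 0.2]
opening: 1.002
```

```bash
python3 - <<'E'
from lvl import *
s=telemetry.state();Mx=R.from_rotvec(s["orientation"]).as_matrix();print(s["tool_pos"],np.degrees(s["joint_positions"]).round(1),"z",Mx[:,2].round(4),"xaz",np.degrees(np.arctan2(Mx[1,0],Mx[0,0])))
g,T,s=wrist()
for o in level(g["pixels"],T,[.099,.101,.103]): print(*o)
Rt=R.from_matrix(np.c_[[np.cos(np.radians(-99)),np.sin(np.radians(-99)),0],[np.sin(np.radians(-99)),-np.cos(np.radians(-99)),0],[0,0,-1]])
print((Rt*R.from_matrix(Mx).inv()).as_rotvec().round(4))
E
```

```text
[ 0.53029883 -0.33563464  0.16919768] [-39.9  28.   94.6  11.2  47.4  51.6] z [ 0.2303 -0.0069 -0.9731] xaz -98.23425686709261
0.079 0.9719 0.5327 -0.339
0.081 1.3118 0.5332 -0.339
0.083 1.7999 0.5337 -0.339
[ 0.0081  0.2324 -0.0102]
```

Call:
jog_arm(
  targets=[0.1,-0.1,0,0.004,0.1,-0.005,0.2,-0.2,0,0.0081,0.2,-0.01,0.33,-0.34,0,0.0081,0.2324,-0.0102,0.33,-0.34,0,0.0081,0.2324,-0.0102,0.33,-0.34,0,0.0081,0.2324,-0.0102],
)

```text
clock: 16.3
tool_pos: [0.5347, -0.3399, 0.1718]
orientation: [-2.04, 2.387, -0.007]
ft_force: [0.4, 0.3, 0.8]
opening: 0.996
```

```bash
python3 - <<'E'
from lvl import *
s=telemetry.state();Mx=R.from_rotvec(s["orientation"]).as_matrix();print(s["tool_pos"],np.degrees(s["joint_positions"]).round(1),"z",Mx[:,2].round(4),"xaz",np.degrees(np.arctan2(Mx[1,0],Mx[0,0])))
g,T,s=wrist()
for o in level(g["pixels"],T,[.099,.101,.103]): print(*o)
E
```

```text
[ 0.53465803 -0.33985747  0.17175101] [-36.7  32.6  85.3  -0.   61.9  62.3] z [ 0.0037 -0.0028 -1.    ] xaz -98.96435069090171
0.079 1.0414 0.5327 -0.339
0.081 1.4304 0.5337 -0.3395
0.083 1.9384 0.5352 -0.3395
```

Call:
jog_arm(
  targets=[-0.08,0.07,-2,0,0,0,-0.08,0.07,-4.5,0,0,0,-0.08,0.07,-6.5,0,0,0,-0.08,0.07,-7.4,0,0,0,-0.08,0.07,-7.4,0,0,0],
)

```text
clock: 16.85
tool_pos: [0.5333, -0.339, 0.0968]
orientation: [2.04, -2.388, 0.004]
ft_force: [-0.1, 0.0, 0.6]
opening: 1.002
```

Call:
jog_arm(
  targets=[0,0,0,0,0,0,0,0,0,0,0,0,0,0,0,0,0,0,0,0,0,0,0,0,0,0,0,0,0,0],
  jaw=-1,
  grip_force=25,
)

```text
clock: 17.35
tool_pos: [0.5345, -0.3395, 0.0989]
orientation: [-2.041, 2.388, -0.009]
ft_force: [-1.5, 0.8, 8.2]
opening: 0.671
```

Call:
jog_arm(
  targets=[0,0,0,0,0,0,0,0,0,0,0,0],
)

```text
clock: 17.55
tool_pos: [0.5345, -0.3395, 0.0989]
orientation: [-2.041, 2.388, -0.009]
ft_force: [-1.5, 1.0, 6.7]
opening: 0.668
```

Call:
jog_arm(
  targets=[0,0,0,0,0,0.13,0,0,0,0,0,0.26,0,0,0,0,0,0.39,0,0,0,0,0,0.52,0,0,0,0,0,0.63],
)

```text
clock: 18.05
tool_pos: [0.5346, -0.3395, 0.0985]
orientation: [-2.684, 1.631, -0.009]
ft_force: [1.9, 0.8, -2.2]
opening: 0.673
```

Call:
jog_arm(
  targets=[0,0,0,0,0,0.05,0,0,0,0,0,0.1,0,0,0,0,0,0.13,0,0,0,0,0,0.13],
)

```text
clock: 18.45
tool_pos: [0.5343, -0.3391, 0.0979]
orientation: [-2.78, 1.46, -0.007]
ft_force: [2.7, 0.7, -1.6]
opening: 0.669
```

```bash
python3 - <<'E'
from h import *
s=telemetry.state();Mx=R.from_rotvec(s["orientation"]).as_matrix();print(s["tool_pos"],"z",Mx[:,2].round(4),"xaz",np.degrees(np.arctan2(Mx[1,0],Mx[0,0])),s["ft_torque"],s["ft_force"])
E
```

```text
[ 0.53432852 -0.33913951  0.09786045] z [ 4.7e-03 -9.0e-04 -1.0e+00] xaz -55.39717135920311 [ 0.15949029 -0.3678057  -0.0042091 ] [ 2.68388751  0.73055482 -1.60448196]
```

The support force has vanished and the gripper now carries the nut's weight, so the lugs are over the gaps. I'll lower it.

Call:
jog_arm(
  targets=[0,0,-0.2,0,0,0,0,0,-0.4,0,0,0,0,0,-0.6,0,0,0,0,0,-0.75,0,0,0,0,0,-0.75,0,0,0],
)

```text
clock: 18.95
tool_pos: [0.5344, -0.3392, 0.0913]
orientation: [-2.78, 1.46, -0.007]
ft_force: [-1.0, 5.5, 13.1]
opening: 0.668
```

Call:
jog_arm(
  targets=[0,0,0,0,0,0,0,0,0,0,0,0],
)

```text
clock: 19.15
tool_pos: [0.5344, -0.3392, 0.0913]
orientation: [-2.78, 1.461, -0.007]
ft_force: [-0.2, 4.6, 12.5]
opening: 0.671
```

Call:
jog_arm(
  targets=[0,0,0.05,0,0,-0.13,0,0,0.05,0,0,-0.26,0,0,0,0,0,-0.39,0,0,-0.07,0,0,-0.52,0,0,-0.15,0,0,-0.65],
)

```text
clock: 19.65
tool_pos: [0.5345, -0.3395, 0.0898]
orientation: [-2.163, 2.278, -0.008]
ft_force: [-0.3, 2.6, 12.0]
opening: 0.668
```

```bash
python3 - <<'E'
from h import *
s=telemetry.state();Mx=R.from_rotvec(s["orientation"]).as_matrix();print(s["tool_pos"],"z",Mx[:,2].round(4),"xaz",np.degrees(np.arctan2(Mx[1,0],Mx[0,0])),s["ft_torque"],s["ft_force"])
E
```

```text
[ 0.53447283 -0.33947781  0.0898055 ] z [ 0.0038 -0.0037 -1.    ] xaz -92.97648845252144 [0.71932612 0.00225298 0.09769406] [-0.26473967  2.60684849 12.04871741]
```

Call:
jog_arm(
  targets=[0,0,-0.07,0,0,-0.13,0,0,-0.15,0,0,-0.26,0,0,-0.23,0,0,-0.39,0,0,-0.31,0,0,-0.52,0,0,-0.36,0,0,-0.65],
)

```text
clock: 20.15
tool_pos: [0.5344, -0.3396, 0.086]
orientation: [1.322, -2.849, 0.008]
ft_force: [0.2, 2.5, 10.0]
opening: 0.664
```

Call:
jog_arm(
  targets=[0,0,0,0,0,-0.1,0,0,0,0,0,-0.2,0,0,0,0,0,-0.25,0,0,0,0,0,-0.25],
)

```text
clock: 20.55
tool_pos: [0.5349, -0.3398, 0.086]
orientation: [0.963, -2.99, 0.009]
ft_force: [3.1, -0.5, 6.7]
opening: 0.671
```

```bash
python3 - <<'E'
from h import *
s=telemetry.state();Mx=R.from_rotvec(s["orientation"]).as_matrix();print(s["tool_pos"],"z",Mx[:,2].round(4),"xaz",np.degrees(np.arctan2(Mx[1,0],Mx[0,0])),s["ft_torque"],s["ft_force"])
E
```

```text
[ 0.53485418 -0.3398104   0.08604886] z [ 0.0016 -0.0057 -1.    ] xaz -144.2921809909702 [ 0.20624514 -0.5638026   0.37505517] [ 3.07473738 -0.5430776   6.7275882 ]
```

Height dropped 5.3 and the torque has risen at the hard stop. I'll release, retreat and check.

Call:
jog_arm(
  targets=[0,0,0,0,0,0,0,0,0,0,0,0,0,0,0,0,0,0,0,0,0,0,0,0,0,0,0,0,0,0],
  jaw=1,
)

```text
clock: 21.05
tool_pos: [0.5338, -0.3391, 0.0848]
orientation: [0.964, -2.988, 0.005]
ft_force: [0.4, -0.2, 0.6]
opening: 0.999
```

Call:
jog_arm(
  targets=[0,0,2,0,0,0,0,0,5,0,0,0,0,0,9,0,0,0,0,0,13,0,0,0,0,0,13,0,0,0],
)

```text
clock: 21.55
tool_pos: [0.5358, -0.3405, 0.2208]
orientation: [-0.964, 2.986, -0.017]
ft_force: [0.1, 0.5, -0.5]
opening: 0.998
```

Call:
jog_arm(
  targets=[0,0,0,0,0,0,0,0,0,0,0,0,0,0,0,0,0,0],
)

```text
clock: 21.85
tool_pos: [0.5335, -0.3389, 0.2134]
orientation: [0.964, -2.987, 0.002]
ft_force: [0.5, 0.2, 0.6]
opening: 0.999
```

```bash
python3 - <<'E'
from lvl import *
g,T,s=wrist();print(s["tool_pos"],s["ft_force"],s["opening"])
for o in level(g["pixels"],T,np.arange(.0835,.1045,.0025)): print(*o)
fs=optics.grab_frame("scene");b=cv2.resize(fs["pixels"][195:285,290:366,::-1],(456,540),interpolation=2)
px=g["pixels"][:,:,::-1].copy();u,v=proj(f,np.array([.534,-.339,.1]),T)
u0,v0=max(int(u)-75,0),max(int(v)-75,0);a=cv2.resize(px[v0:v0+150,u0:u0+150],(340,340),interpolation=2)
o=np.zeros((540,800,3),np.uint8);o[:,:456]=b;o[:a.shape[0],458:798]=a;cv2.imwrite("pics/z9.png",o)
E
```

```text
[ 0.53350363 -0.3388573   0.21344129] [0.54171802 0.2417021  0.58031465] 0.9987408951929958
0.0635 0.8481 0.5332 -0.3385
0.066 0.7142 0.5337 -0.339
0.0685 1.1291 0.5342 -0.3395
0.071 1.6174 0.5347 -0.34
0.0735 2.1308 0.5357 -0.3415
0.076 2.3367 0.5357 -0.343
0.0785 2.5355 0.5367 -0.3435
0.081 2.8067 0.5382 -0.344
0.0835 3.1492 0.5387 -0.344
```

View pics/z9.png

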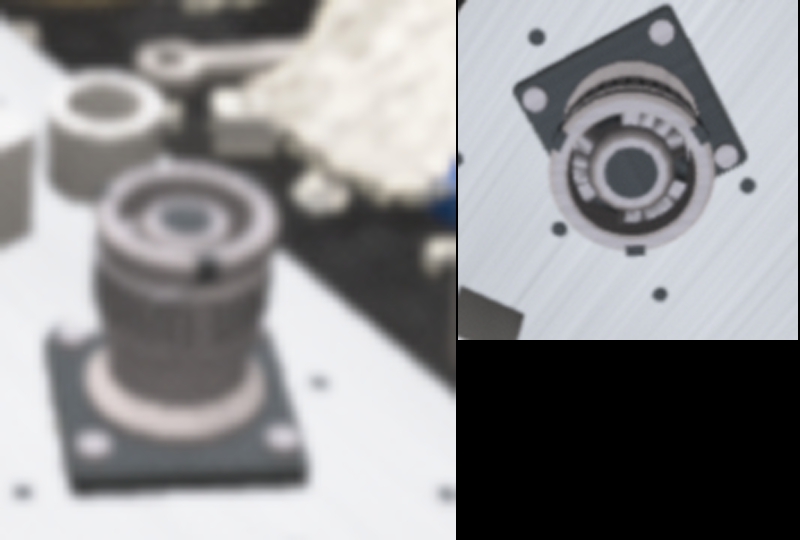

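```bash
python3 -c "
from bench import env;print(env.finish_job())"
```

```text
the job is handed in; nothing more can be done
None
```

The nut is home on the chuck as far as my checks show, and I handed the job in. The hand-in reports no verdict. It took about 22 s of the 61 s allowed.

- **Setting it on the lands:** I took the nut from the V-block, turned it upright and set it on the chuck with A about -42°. I let go and backed off. A camera fit then gave nut_center at about 79–80.5 mm against the nominal 81, centred on the nose to within about 1 mm.
- **Turning back:** I gripped it again from above and turned it about 44° counter-clockwise. The upward support force vanished there, and the nut went down 7.6 mm (7.5 expected) onto the gap floor.
- **Turning home:** I turned it about 89° clockwise to the hard stop, with the torque rising to about 0.4 N m. It sank a further 5.3 mm, against 5.5 expected. Then I let go and pulled clear.

**Last checks:** The camera fit put nut_center at about 66 mm against the nominal 68, and level. The same fit also read up to 2 mm low when the nut sat on the lands, so I take that as camera bias. The fit alone would therefore not prove the height to the tolerance; the measured descent and the hard stop support it. The last picture shows no gap above the shoulder. The arm touches nothing and the wrist force is near zero. I saw no contact with the bystanders, but I did not measure their positions again.

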